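# Refit the pointer knob of the bending iron's heat control

### The job

The heat control of the bending iron has lost its pointer knob. Fit that knob back on the control box's keyed shaft by pressing it lightly and turning it slowly until it drops fully home, never forcing it, then turn it so that its pointer points at the white mark, let go, and leave the other things on the bench where they are.

Things in the scene. Friction and masses are not known exactly. Their poses are not given: they have to be found in the camera images.
- pointer_knob: Black plastic pointer knob, about 70 g, standing upright on the bench. Origin at the centre of its underside, z up. Round hub 50 mm across, z 0 to 22 mm; on it a bar grip, z 22 to 48 mm, 14 mm wide along the knob's y, its sides flat and parallel from x = -17 to +21 mm, then tapering to a narrow nose, the pointer, that ends at x = -33 mm: the pointer points along the knob's own -x.
- bore (a point): Centre of the mouth of the knob's keyed bore, in its underside (same place and axes as the knob). The bore is blind, 17.5 mm deep, 19 mm across, with a key slot 8.4 mm wide that runs from it along the knob's own -x, under the pointer, to 16.3 mm from the axis.
- pointer_tip (a point): End of the knob's pointer, 33 mm from its axis and 35 mm above its underside; axes as the knob's.
- control_box: Grey control box of the bending iron, fixed to the bench, 130 (x) x 160 (y) x 68 mm, origin under its centre, z up. On its top a black dial plate, 72 mm across and 2 mm thick, with an upright keyed brass shaft in its centre. The switch inside is delicate: the knob must stay under 25 N of contact force against shaft and box, axial push and turning load together.
- dial (a point): Centre of the dial plate's upper face, on the shaft's axis, 70 mm above the bench; axes as the box's. A knob that is fully home has its underside at this height.
- mark (a point): Middle of the white mark, a line 17 mm long on the box top beside the plate, 52 mm from the shaft's axis along the box's own -x (the robot's side).
- shaft_end (a point): Centre of the shaft's free end as it stands at rest, 16 mm above the plate; axes as the BOX's, not the shaft's. Round shaft 16 mm across (end chamfered 1.5 mm) with one key along its whole length, 6 mm wide, to 15 mm from the axis. It is sprung: pressed endways it gives up to 7 mm (1 N to start, 3.8 N at 7 mm, then solid) and comes up again when the bore matches it.
- shaft_neck (a point): Point on the shaft's axis, 8 mm above the plate; axes as the BOX's. The shaft's angle is not measured: at the start, its key (where the knob's pointer will point) lies 0.3 to 1.4 rad counterclockwise (seen from above) of the mark. It fits one way only, play about 0.08 rad and 1.3 mm. It turns against 0.08 N m, stays where left, solid stops 0.4 rad clockwise and 1.65 rad counterclockwise of the mark.
- round_knob: round black knob without a pointer, 46 mm across, 30 mm tall: not the one to fit, a bystander; to be left where it is.
- cork_block: cork sanding block 70 x 40 x 30 mm, a bystander; to be left where it is.
- tape_roll: roll of tape lying flat, 90 mm across, 25 mm tall, a bystander; to be left where it is.
- glue_bottle: small white bottle, 44 mm across, 100 mm tall, a bystander; to be left where it is.
- maple_caul: maple stick 140 x 30 x 20 mm, a bystander; to be left where it is.
- screwdriver: screwdriver lying on the bench, a bystander; to be left where it is.
- bridge_blank: dark wooden bar 35 x 160 x 12 mm, a bystander; to be left where it is.
Things that resemble listed ones, but are neither listed nor needed, are in the scene too. What is shaped like the pointer_knob but orange, turquoise or yellow is not meant.

How it is judged:
On the way, in this order (a step that is already met when the one before it is completed fails the run):
1. the pointer knob is lifted off the bench (height (world z) of pointer_knob above 0.04 m), for 0.1 s.
2. the knob is fully home on the shaft, its underside on the dial plate (z of pointer_knob in the frame of dial between -0.004 and 0.0025 m and horizontal distance between pointer_knob and dial below 0.003 m and angle between pointer_knob's own z axis and vertical below 0.08 rad), for 0.2 s.
At the end, for the whole second after the job is handed in: The pointer knob is fully home on the keyed shaft (underside within 2.5 mm of the dial plate, within 3 mm of the shaft's axis, upright within 0.08 rad), its pointer points at the white mark within 0.17 rad (10 degrees), and it is at rest (all of step 2 and angle between the x axis of pointer_knob and the x axis of dial, either way round below 0.17 rad and x of pointer_tip in the frame of dial below -0.02 m and linear speed of pointer_knob below 0.02 m/s and angular speed of pointer_knob below 0.1 rad/s); the robot touches nothing.
It fails at once if the knob is forced against the shaft or box (25 N or more) (contact force between pointer_knob and control_box above 25 N).
It fails at once if a bystander is moved by more than 30 mm (distance of any of round_knob, cork_block, tape_roll, glue_bottle, maple_caul, screwdriver, bridge_blank from where it was at the start of the episode above 0.03 m).
It also fails if it takes over 64 s, if anything falls off the work surface, if the arm or the gripper's body presses on something with over 40 N, if the wrist force passes 120 N, or if a joint passes its speed limit or range.

### The arm

A 6-joint arm with a two-finger parallel gripper is mounted at the origin on the work surface. World frame = base frame: x ahead of the robot, y to its left, z up, the work surface at z = 0. Lengths are in m, angles in rad, forces in N, time in s.
With the tool pointing down it reaches from about 0.375 to 0.925 m from the base axis. Payload 5.7 kg.
Tool frame: the origin (TCP) lies at the very end of the fingers, on their centre line; the grasp point (between the pads) lies bot.hold_point_z behind it (bot.hold_point_z is the distance from the TCP to the grasp point, in m); z points along the fingers, y is the line along which they close (so a half turn about z gives the same grasp; the last joint's range is limited). The gripper opens to 88 mm and grips with 3 to 60 N. Pads are 20 mm wide; open, the fingers measure 115 mm over their backs; the gripper's body (75 mm by 178 mm) begins 61 mm behind the grasp point.
Start: joints at [-1.259, 0.359, 1.51, -0, 1.272, -0.115], TCP at [0.248, -0.546, 0.223] pointing down, gripper open.
Joint ranges: [-2.97, 2.97], [-1.01, 2.36], [0.21, 2.38], [-0.96, 4.11], [0.2, 2.71], [-2.98, 2.98]. Speed limits (rad/s): [2.39, 2.39, 3.14, 3.14, 3.14, 3.14].

### API

Orientations are given as a rotation vector (axis times angle).
In Python, from station import get_state, eyes, bot gives the robot as it stands.
- The arm moves only by the tool jog_arm, never from a script. Its arguments are lists of equal length, an entry for each row: "linear": the shift along the tool's x, y, z in cm, a list of three; "roll": the turn about the tool's z in rad. A call has 1 to 20 rows; each row is the pose to reach, as a shift and turn from the pose commanded when the call began, along the tool's axes at that moment; what a row does not reach only later rows make up. A row lasts 1/8 s, in which the tool goes at most 62.5 mm and 10.7 degrees, less where a joint would pass 70% of its speed; a pose out of reach is approached as far as the arm can. A call with a gripper value outside its range is refused whole. "fingers" is the opening, from 0 (shut) to 1 (fully open), set as the call begins (left out, the last holds). The fingers move at their own pace and stop on an object; "grip_force" is the grip in N (left out, the last holds). Time passes only in rows, so rows that repeat a pose let the fingers close. It gives the time, the measured TCP pose, the force, the opening and the grip force at its end, in the units of the state.
- get_state(): the state, without advancing time (a new reading comes with each control period).
- eyes.capture(name): name is "scene" or "top" or "wrist"; returns a dict with "img" (400x640x3 uint8, red, green, blue), "fov_y" (degrees; the focal length in pixels is half the picture's height over the tangent of half this angle, whatever the lens; pixels are square), "cx", "cy" (the principal point, pixels), "camera_from_world" (4x4, takes a point from world to camera coordinates). Camera axes: x right, y down, z forward; pixel columns grow to the right and rows downward; lengths in m; the calibration is good to about 2 mm. A picture is of the moment at which its call begins. There is no depth.
- bot.close_job(): hands the job in; it is judged then, once.
The state is a dict: "time_s": time; "q": joint angles; "qd": joint speeds; "joint_efforts": joint torques, N m; "position": TCP position; "tcp_rot": TCP orientation; "force": force on the tool from outside, world axes, zero at the start; "wrist_torque": the same for the moment, N m; "grip_width": finger opening in m; "finger_force": force on a finger pad.
Only numpy, scipy, OpenCV 4.12 (cv2) and the standard library are available. Lean on these libraries where they do the work, as an engineer would, in place of code of your own. Each camera call takes 0.05 s, during which the arm holds its last target. There are 200 camera calls.

## Working session

There is one attempt and no reset: what is moved stays moved. The work goes in short steps, Python scripts to look and compute and a tool call to move; the robot and the scene stay as the last step left them, time stands still between calls to the robot, and variables do not carry over. Pictures are saved under pics/ and viewed, at most 10 in all, crops included, and the job is handed in when it is done.

Besides the shell and the picture viewer there is one more tool, called after "Emit:" by a JSON object that holds its "op" and its "data". jog_arm: Moves the arm, as the interface text tells. Its arguments: {"type":"object","properties":{"linear":{"type":"array"},"roll":{"type":"array"},"fingers":{"type":"number"},"grip_force":{"type":"number"}},"required":["linear","roll"]}

```bash
mkdir -p pics; ls; cat > h.py <<'E'
import numpy as np, cv2
from scipy.spatial.transform import Rotation as R
from station import get_state, eyes, bot
def cap(n):
    c=eyes.capture(n); c['f']=200/np.tan(np.radians(c['fov_y'])/2); return c
def ray(c,uv,z):
    T=np.array(c['camera_from_world']); Rm,t=T[:3,:3],T[:3,3]
    o=-Rm.T@t; d=Rm.T@np.array([(uv[0]-c['cx'])/c['f'],(uv[1]-c['cy'])/c['f'],1])
    return o+d*(z-o[2])/d[2]
def proj(c,p):
    T=np.array(c['camera_from_world']); q=T[:3,:3]@p+T[:3,3]
    return np.array([c['cx']+c['f']*q[0]/q[2],c['cy']+c['f']*q[1]/q[2]])
def save(name,img): cv2.imwrite('pics/'+name,cv2.cvtColor(img,cv2.COLOR_RGB2BGR))
E
python3 - <<'E'
from h import *
for n in ['scene','top']:
    c=cap(n); save(n+'0.png',c['img']); print(n,c['fov_y'],c['cx'],c['cy'],np.round(np.linalg.inv(c['camera_from_world']),3).tolist())
s=get_state(); print(s, bot.hold_point_z)
E
```

```text
pics
scene 54.37622680098921 325.32172051296305 192.92612120960584 [[-0.855, 0.308, -0.417, 0.974], [0.518, 0.488, -0.702, 0.643], [-0.013, -0.817, -0.577, 0.646], [0.0, 0.0, 0.0, 1.0]]
top 46.863200122544306 319.7140461350754 199.6234866083208 [[0.011, -0.995, 0.102, 0.47], [-1.0, -0.012, -0.01, -0.011], [0.011, -0.102, -0.995, 1.228], [0.0, 0.0, 0.0, 1.0]]
{'time_s': 0.1, 'q': array([-1.25910252e+00,  3.59470406e-01,  1.51131980e+00, -1.37392168e-05,
        1.27248057e+00, -1.15104705e-01]), 'qd': array([ 0.00018119, -0.00149494, -0.00284848,  0.00050771,  0.00041336,
        0.00042449]), 'joint_efforts': array([ 5.01760478e-04, -5.16355312e+01, -2.71406364e+01,  6.76802499e-02,
        2.76298419e-02, -4.73688647e-05]), 'position': array([ 0.24817043, -0.54559225,  0.22187303]), 'tcp_rot': array([-3.06869859e+00, -6.64989555e-01,  2.79061647e-04]), 'force': array([-0.15352077,  0.34103626,  0.75451052]), 'wrist_torque': array([ 0.04982451, -0.03589276, -0.01232937]), 'finger_force': 0.0, 'grip_width': 0.08763458523994498} 0.0187
```

View pics/top0.png

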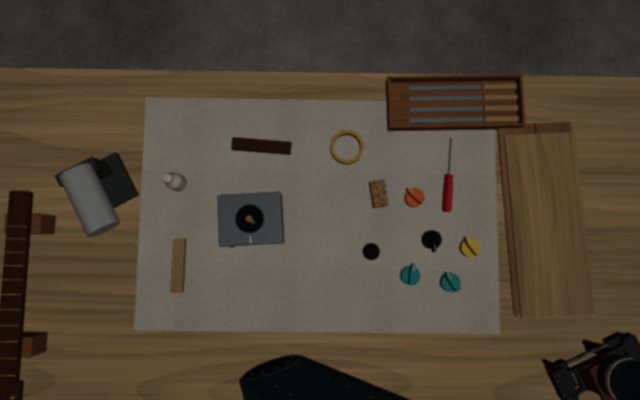

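View pics/scene0.png

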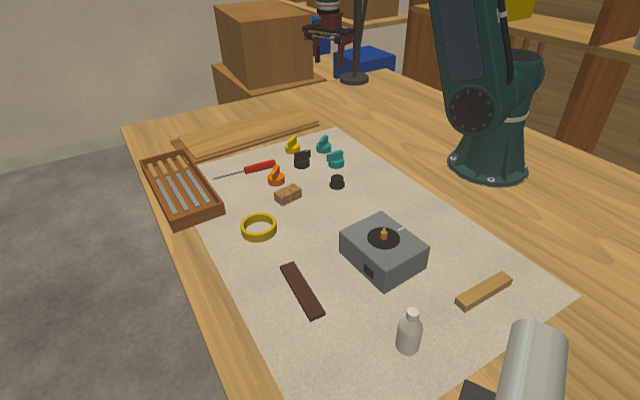

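```bash
python3 - <<'E'
from h import *
a=cv2.imread('pics/top0.png'); s=cv2.imread('pics/scene0.png')
def crop(i,u,v,w,k,g=1): return np.clip(cv2.resize(i[v-w:v+w,u-w:u+w],(k,k),interpolation=cv2.INTER_CUBIC).astype(float)*g,0,255).astype(np.uint8)
cv2.imwrite('pics/crop1.png',np.vstack([np.hstack([crop(a,431,240,20,300,2),crop(s,302,158,20,300,1.5)]),np.hstack([crop(a,250,219,35,300,2),crop(s,384,235,30,300,1.2)])]))
E
```

```text
(no output)
```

View pics/crop1.png

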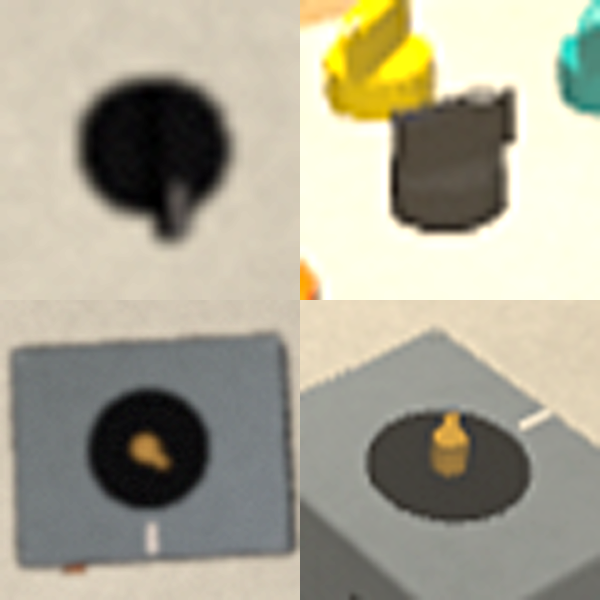

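The pointer-shaped things, with top-view pixels:
- orange (414,197)
- turquoise (410,275)
- turquoise (451,282)
- yellow (471,246)
- black (431,240)

The black thing at (371,251) is round and has no pointer. The one to fit is the black one at (431,240): the crop shows a black hub with a bar, and its pointer towards the robot. On the dial (250,219), the key points lower right, about 45° counterclockwise of the white mark at (250,239).

```bash
cat >> h.py <<'E'
def blobs(m,amin=20):
    n,l,st,ce=cv2.connectedComponentsWithStats(m.astype(np.uint8),connectivity=8)
    return [(l==i,ce[i],st[i,4]) for i in range(1,n) if st[i,4]>=amin]
def go(target,yaw=None):
    """shift in tool cm and roll to reach target (TCP), tool-x yaw in world"""
    s=get_state(); M=R.from_rotvec(s['tcp_rot']).as_matrix()
    cur=np.arctan2(M[1,0],M[0,0])
    print('tcp',s['position'].round(4),'xyaw',round(cur,4),'tilt z',M[:,2].round(4),'t',round(s['time_s'],2))
    print('linear cm',(100*M.T@(np.array(target)-s['position'])).round(2))
    if yaw is not None:
        d=-(yaw-cur); print('roll',[round((d+k+np.pi)%(2*np.pi)-np.pi,3) for k in (0,np.pi)],'q6',s['q'][5].round(3))
E
python3 - <<'E'
from h import *
c=cap('top'); i=c['img'].astype(int)
mx=i.max(2)
for m,ce,a in blobs(mx<28,30):
    u,v=ce
    if 200<u<500 and 120<v<300: print('dark',ce.round(1),a,ray(c,ce,.07).round(4),ray(c,ce,.022).round(4))
v,u=np.mgrid[:400,:640]
m=(i.min(2)>95)&(abs(u-250)<20)&(v>228)&(v<246)
for m,ce,a in blobs(m,5): print('mark',ce,a,ray(c,ce,.068))
h=cv2.cvtColor(c['img'],cv2.COLOR_RGB2HSV)
m=(h[...,1]>100)&(h[...,0]<30)&(abs(u-250)<15)&(abs(v-219)<15)
for m,ce,a in blobs(m,5): print('brass',ce,a,ray(c,ce,.086))
go([.41,-.25,.2],np.pi)
E
```

```text
dark [255.3 144.7] 372 [0.7277 0.143  0.07  ] [0.7383 0.1494 0.022 ]
dark [249.  218.3] 534 [0.5397 0.1541 0.07  ] [0.5426 0.1609 0.022 ]
dark [431.  239.2] 256 [ 0.4924 -0.3029  0.07  ] [ 0.4933 -0.315   0.022 ]
dark [370.7 251.1] 187 [ 0.4612 -0.1515  0.07  ] [ 0.4609 -0.1573  0.022 ]
brass [249.43678161 218.95402299] 87 [0.5370564  0.15074515 0.086     ]
tcp [ 0.2482 -0.5457  0.222 ] xyaw 0.4268 tilt z [-4.0e-04  1.3e-03 -1.0e+00] t 0.15
linear cm [ 26.97 -20.21   2.24]
roll [np.float64(-2.715), np.float64(0.427)] q6 -0.115
```

```bash
python3 - <<'E'
from h import *
go([.46,-.315,.22],0)
c=cap('wrist'); print(np.linalg.inv(c['camera_from_world']).round(3).tolist(),c['fov_y']); print(get_state()['q'])
E
```

```text
tcp [ 0.2482 -0.5457  0.222 ] xyaw 0.4268 tilt z [-4.0e-04  1.3e-03 -1.0e+00] t 0.15
linear cm [ 28.83 -12.23   0.22]
roll [np.float64(0.427), np.float64(-2.715)] q6 -0.115
[[0.414, -0.876, -0.249, 0.315], [-0.91, -0.398, -0.111, -0.515], [-0.001, 0.272, -0.962, 0.384], [0.0, 0.0, 0.0, 1.0]] 61.057325734883065
[-1.25913604e+00  3.59249163e-01  1.51100767e+00  4.07006368e-05
  1.27248553e+00 -1.15106692e-01]
```

Emit:
{"op": "jog_arm", "data": {"linear": [[5.8, -2.4, 0], [11.5, -4.9, 0], [17.3, -7.3, 0], [23.1, -9.8, 0], [28.8, -12.2, 0], [28.8, -12.2, 0], [28.8, -12.2, 0], [28.8, -12.2, 0]], "roll": [0.1, 0.2, 0.3, 0.4, 0.43, 0.43, 0.43, 0.43]}}

```text
time_s: 1.2
position: [0.4591, -0.317, 0.2225]
tcp_rot: [3.142, -0.007, -0.001]
force: [-0.2, 0.2, -0.2]
grip_width: 0.088
finger_force: 0.0
```

```bash
python3 - <<'E'
from h import *
go([.46,-.315,.22],0)
c=cap('wrist'); save('w1.png',c['img']); np.save('w1.npy',c,allow_pickle=True)
print(proj(c,np.array([.495,-.315,.022])))
E
```

```text
tcp [ 0.4591 -0.317   0.2225] xyaw -0.0047 tilt z [-5.e-04 -1.e-04 -1.e+00] t 1.2
linear cm [ 0.09 -0.2   0.25]
roll [np.float64(-0.005), np.float64(3.137)] q6 0.848
[316.09318285 141.30677286]
```

View pics/w1.png

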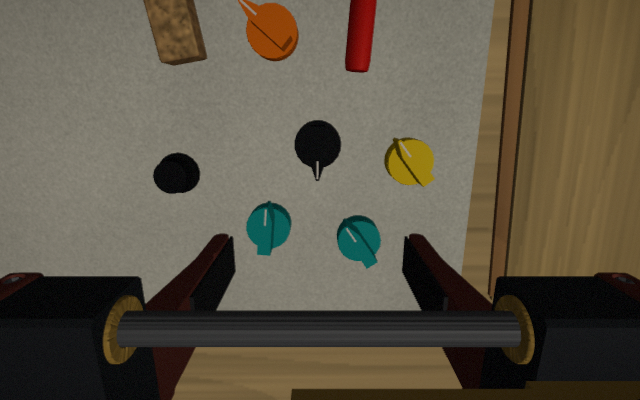

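The wrist view shows the black pointer knob at (317,145), its white pointer line ending at (317,180), towards the robot. Turquoise knobs are at (268,225) and (358,238), yellow at (411,162), and the plain round knob at (177,173). I'll put the camera right above the knob to measure it.

Emit:
{"op": "jog_arm", "data": {"linear": [[-2, -0.1, 4], [-3.8, -0.1, 8], [-3.8, -0.1, 8], [-3.8, -0.1, 8], [-3.8, -0.1, 8]], "roll": [0, 0, 0, 0, 0], "fingers": 0.45}}

```text
time_s: 1.88
position: [0.4237, -0.3163, 0.1444]
tcp_rot: [3.139, -0.005, 0.004]
force: [0.2, -0.5, 0.4]
grip_width: 0.0416
finger_force: 0.0
```

```bash
cat >> h.py <<'E'
def circ(P):
    from scipy.optimize import least_squares
    r=least_squares(lambda q:np.hypot(P[:,0]-q[0],P[:,1]-q[1])-q[2],[*P.mean(0),.025],loss='soft_l1',f_scale=.0004); return r.x,np.abs(r.fun).mean()
def edge(c,m,z):
    k=max(cv2.findContours(m.astype(np.uint8),cv2.RETR_EXTERNAL,cv2.CHAIN_APPROX_NONE)[0],key=len)[:,0]
    return np.array([ray(c,p,z)[:2] for p in k])
E
python3 - <<'E'
from h import *
c=cap('wrist'); save('w2.png',c['img']); i=c['img'].astype(int)
print('cam',np.linalg.inv(c['camera_from_world'])[:3,3].round(4))
g=proj(c,np.array([.495,-.315,.022])); print(g)
for m,ce,a in blobs(i.max(2)<60,300):
    if np.hypot(*(ce-g))<40:
        m=cv2.morphologyEx(m.astype(np.uint8),cv2.MORPH_CLOSE,np.ones((7,7)))
        P=edge(c,m,.022); q,e=circ(P); print('hub',ce,a,q.round(4),e)
        T=edge(c,m,.035); d=np.hypot(*(T-q[:2]).T); t=T[d.argsort()[-6:]].mean(0)-q[:2]; print('tip',d.max(),t,'knob yaw',np.arctan2(-t[1],-t[0]))
        S=np.array(np.nonzero((i.min(2)>90)&(cv2.dilate(m,np.ones((3,3)))>0))).T[:,::-1]
        v,u=np.mgrid[:400,:640]; W=(i.min(2)>80)&(np.hypot(u-ce[0],v-ce[1])<45)
E
```

```text
cam [ 0.4967 -0.3163  0.307 ]
[315.87546872 107.73021482]
hub [317.33866667 112.162     ] 3000 [ 0.4912 -0.3162  0.0243] 0.0012719976405021582
tip 0.03436154978323494 [-0.0338043   0.00083635] knob yaw -0.024736031616615653
```

View pics/w2.png

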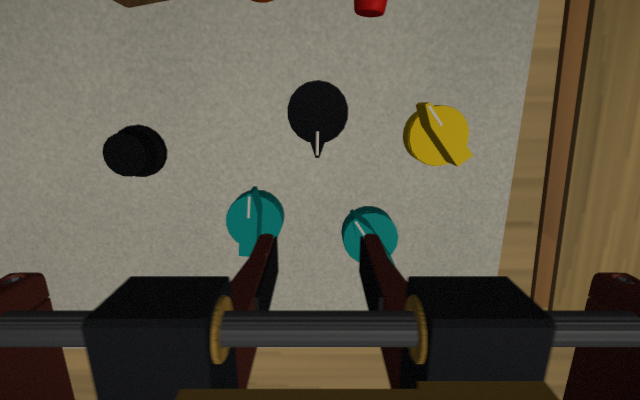

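The black knob's hub is centred at (317,112) with the nose end at (317,157), nearly straight below the camera. I'll refit with the nose left out and plan the grasp.

```bash
cat >> h.py <<'E'
def hub(c,g,z,th=60,nose=(-1,0)):
    i=c['img'].astype(int); p=proj(c,np.array([*g,z]))
    m=min(blobs(i.max(2)<th,300),key=lambda b:np.hypot(*(b[1]-p)))[0]
    m=cv2.morphologyEx(m.astype(np.uint8),cv2.MORPH_CLOSE,np.ones((9,9)))
    P=edge(c,m,z); q,_=circ(P)
    d=P-q[:2]; K=(d@np.array(nose))/np.hypot(*d.T)<.75
    q,e=circ(P[K]); return q,e,m
E
python3 - <<'E'
from h import *
c=cap('wrist')
for th in (50,70,90):
    q,e,m=hub(c,(.491,-.316),.022,th); s=get_state(); print(th,q.round(4),round(e,5),'rel tcp',(q[:2]-s['position'][:2]).round(4))
    T=edge(c,m,.035); d=np.hypot(*(T-q[:2]).T); t=T[d.argsort()[-6:]].mean(0)-q[:2]; print(np.arctan2(-t[1],-t[0]),d.max())
go([q[0],q[1],.026],-.02)
E
```

```text
50 [ 0.4916 -0.3161  0.024 ] 0.0002 rel tcp [ 0.0683 -0.0004]
-0.024669111352976048 0.03406652998702938
70 [ 0.4915 -0.3161  0.0242] 0.00021 rel tcp [ 0.0682 -0.0004]
-0.02456280330947426 0.03480007323778534
90 [ 0.4916 -0.3163  0.0244] 0.00019 rel tcp [ 0.0683 -0.0006]
-0.01733693701893375 0.034876977902425076
tcp [ 0.4233 -0.3157  0.144 ] xyaw -0.0029 tilt z [ 0.0022 -0.002  -1.    ] t 1.98
linear cm [ 6.8   0.02 11.82]
roll [np.float64(0.017), np.float64(-3.125)] q6 0.802
```

Emit:
{"op": "jog_arm", "data": {"linear": [[3.4, 0, 2.5], [6.8, 0, 5], [6.8, 0, 6], [6.8, 0, 8], [6.8, 0, 10], [6.8, 0, 11.2], [6.8, 0, 11.8], [6.8, 0, 11.8], [6.8, 0, 11.8]], "roll": [0, 0.02, 0.02, 0.02, 0.02, 0.02, 0.02, 0.02, 0.02]}}

```text
time_s: 3.1
position: [0.4904, -0.3153, 0.0253]
tcp_rot: [3.141, -0.036, 0.001]
force: [0.6, -0.4, 0.7]
grip_width: 0.0394
finger_force: 0.0
```

```bash
python3 - <<'E'
from h import *
go([.4916,-.316,.026],-.02)
E
```

```text
tcp [ 0.4904 -0.3153  0.0253] xyaw -0.0232 tilt z [ 8.e-04 -6.e-04 -1.e+00] t 3.1
linear cm [ 0.12  0.06 -0.07]
roll [np.float64(-0.003), np.float64(3.138)] q6 0.904
```

Emit:
{"op": "jog_arm", "data": {"linear": [[0.1, 0.1, 0], [0.1, 0.1, 0], [0.1, 0.1, 0], [0.1, 0.1, 0], [0.1, 0.1, 0]], "roll": [0, 0, 0, 0, 0], "fingers": 0, "grip_force": 20}}

```text
time_s: 3.72
position: [0.4911, -0.3161, 0.0248]
tcp_rot: [3.141, -0.036, 0.0]
force: [0.2, 0.4, 2.7]
grip_width: 0.0139
finger_force: 20.0
```

```bash
python3 - <<'E'
from h import *
s=get_state(); print(s['grip_width'],s['finger_force'],s['force'],s['wrist_torque'])
go([.4916,-.316,.15])
E
```

```text
0.01388820788845206 19.994528889656067 [0.20441912 0.35096127 2.72968386] [ 0.07668532  0.04382061 -0.06294954]
tcp [ 0.4911 -0.3161  0.0248] xyaw -0.0232 tilt z [ 2.e-04 -1.e-04 -1.e+00] t 3.73
linear cm [ 5.000e-02 -1.000e-02 -1.252e+01]
```

Emit:
{"op": "jog_arm", "data": {"linear": [[0, 0, -1.5], [0, 0, -4], [0, 0, -8], [0, 0, -12], [-0.3, -3, -15], [-0.6, -8, -16.7], [-0.9, -13, -16.7], [-1.2, -18, -16.7], [-1.5, -23, -16.7], [-1.8, -28, -16.7], [-2.2, -33, -16.7], [-2.6, -38, -16.7], [-3, -42, -16.7], [-3.2, -45, -16.7], [-3.2, -47, -16.7], [-3.2, -47, -16.7], [-3.2, -47, -16.7], [-3.2, -47, -16.7]], "roll": [0, 0, 0, 0, 0, 0, 0, 0, 0, 0, 0, 0, 0, 0, 0, 0, 0, 0]}}

```text
time_s: 5.98
position: [0.4699, 0.1538, 0.1918]
tcp_rot: [3.141, -0.038, -0.0]
force: [0.9, 0.0, -1.2]
grip_width: 0.0137
finger_force: 20.0
```

```bash
cat > dial.py <<'E'
from h import *
c=cap('wrist'); save('w3.png',c['img']); s=get_state(); print(s['time_s'],s['position'].round(4),s['grip_width'],s['force'].round(2))
print('cam',np.linalg.inv(c['camera_from_world'])[:3,3].round(4))
i=c['img'].astype(int); h=cv2.cvtColor(c['img'],cv2.COLOR_RGB2HSV)
p=proj(c,np.array([.54,.154,.07])); print(p)
v,u=np.mgrid[:400,:640]; near=np.hypot(u-p[0],v-p[1])<110
for th in (50,60,70):
    M=((i.max(2)<th)|((h[...,1]>110)&(h[...,0]<30)))&near
    m=max(blobs(M,300),key=lambda b:b[2])[0]
    m=cv2.morphologyEx(m.astype(np.uint8),cv2.MORPH_CLOSE,np.ones((9,9)))
    q,e=circ(edge(c,m,.07)); print('plate',th,q.round(4),round(e,5),'rel',(q[:2]-s['position'][:2]).round(4))
bm=(h[...,1]>100)&(h[...,0]<30)&(i.max(2)>60)&(np.hypot(*(np.dstack([u,v])-proj(c,np.array([*q[:2],.086]))).transpose(2,0,1))<50)
b=max(blobs(bm,20),key=lambda b:b[2])[0]; E=edge(c,b,.086); d=np.hypot(*(E-q[:2]).T)
t=E[d>.0118].mean(0)-q[:2]; print('brass',b.sum(),'max r',d.max(),'key dir',t, np.arctan2(t[1],t[0]))
w=(i.min(2)>110)&(np.hypot(u-p[0],v-p[1])<150)
for mm,ce,a in blobs(w,15):
    X=ray(c,ce,.068); r=X[:2]-q[:2]
    if .04<np.hypot(*r)<.065:
        print('mark',ce,a,r.round(4),np.hypot(*r),'dir',np.arctan2(r[1],r[0]))
        print('key ccw of mark',(np.arctan2(t[1],t[0])-np.arctan2(r[1],r[0])+np.pi)%(2*np.pi)-np.pi)
E
python3 dial.py
```

```text
6.025 [0.4699 0.1538 0.1918] 0.013910471662852041 [ 0.2   0.21 -0.57]
cam [0.5433 0.1519 0.3541]
[315.70980143 108.85692039]
plate 50 [0.5371 0.1545 0.0353] 0.0002 rel [0.0672 0.0007]
plate 60 [0.5371 0.1545 0.0355] 0.00019 rel [0.0672 0.0007]
plate 70 [0.5371 0.1545 0.0356] 0.0002 rel [0.0672 0.0006]
brass 425 max r 0.015227799805011552 key dir [-0.00883768 -0.01049946] -2.2704678481226943
mark [320.97478992 175.15966387] 119 [-0.0522 -0.0035] 0.05229870559109994 dir -3.074131397373317
key ccw of mark 0.8036635492506226
```

View pics/w3.png

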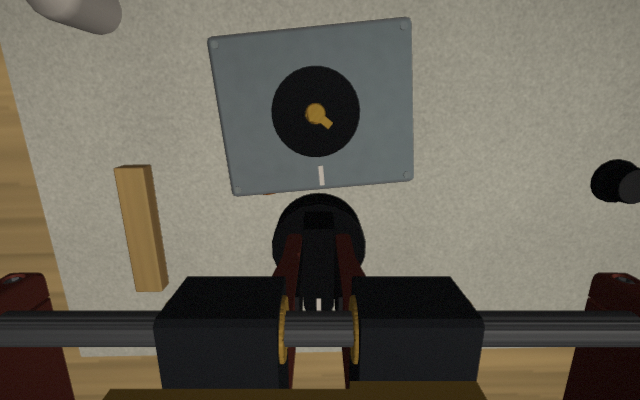

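The grey box's plate is centred at (316,111), with the brass key pointing lower right and ending about (331,126). The white mark is at (321,175), and the held knob with its pointer is at (318,240). The key lies 0.80 rad counterclockwise of the mark.

```bash
python3 - <<'E'
from h import *
go([.5368,.1541,.118],.871)
E
```

```text
tcp [0.4699 0.1538 0.1918] xyaw -0.0242 tilt z [-1.e-04 -1.e-04 -1.e+00] t 6.03
linear cm [ 6.69 -0.19  7.38]
roll [np.float64(-0.895), np.float64(2.246)] q6 1.772
```

Emit:
{"op": "jog_arm", "data": {"linear": [[1.5, 0, 0], [3, -0.1, 0], [4.5, -0.1, 0], [6, -0.2, 1], [6.7, -0.2, 3], [6.7, -0.2, 5], [6.7, -0.2, 6.5], [6.7, -0.2, 7.4], [6.7, -0.2, 7.4], [6.7, -0.2, 7.4]], "roll": [-0.15, -0.3, -0.45, -0.6, -0.75, -0.89, -0.895, -0.895, -0.895, -0.895]}}

```text
time_s: 7.28
position: [0.5374, 0.1552, 0.1183]
tcp_rot: [2.848, 1.325, 0.002]
force: [0.7, -0.3, -1.0]
grip_width: 0.0142
finger_force: 20.0
```

```bash
python3 - <<'E'
from h import *
go([.5368,.1541,.112],.871); s=get_state(); print(s['force'].round(2),s['wrist_torque'].round(3))
E
```

```text
tcp [0.5374 0.1552 0.1183] xyaw 0.8711 tilt z [ 1.e-03  3.e-04 -1.e+00] t 7.28
linear cm [-0.12  0.02  0.63]
roll [np.float64(0.0), np.float64(-3.142)] q6 0.857
[ 0.74 -0.32 -0.96] [-0.016  0.029 -0.   ]
```

Emit:
{"op": "jog_arm", "data": {"linear": [[-0.1, 0, 0.2], [-0.1, 0, 0.4], [-0.1, 0, 0.5], [-0.1, 0, 0.6], [-0.1, 0, 0.7], [-0.1, 0, 0.75], [-0.1, 0, 0.8], [-0.1, 0, 0.85], [-0.1, 0, 0.9], [-0.1, 0, 0.95], [-0.1, 0, 0.95], [-0.1, 0, 0.95]], "roll": [0, 0, 0, 0, 0, 0, 0, 0, 0, 0, 0, 0]}}

```text
time_s: 8.78
position: [0.5363, 0.1543, 0.1082]
tcp_rot: [-2.848, -1.326, -0.0]
force: [-0.2, 0.7, -1.8]
grip_width: 0.0141
finger_force: 20.0
```

```bash
cat > st.py <<'E'
from h import *
go([.5368,.1541,.0948],.871); s=get_state(); print(s['force'].round(2),s['wrist_torque'].round(3),'underside',(s['position'][2]-.0248).round(4))
E
python3 st.py
```

```text
tcp [0.5363 0.1543 0.1082] xyaw 0.8718 tilt z [ 0.e+00  1.e-04 -1.e+00] t 8.78
linear cm [0.01 0.05 1.34]
roll [np.float64(0.001), np.float64(-3.141)] q6 0.855
[-0.19  0.72 -1.82] [-0.035 -0.06   0.024] underside 0.0834
```

Emit:
{"op": "jog_arm", "data": {"linear": [[0, 0, 0.1], [0, 0, 0.2], [0, 0, 0.3], [0, 0, 0.4], [0, 0, 0.4], [0, 0, 0.4]], "roll": [0, 0, 0, 0, 0, 0]}}

```text
time_s: 9.52
position: [0.5363, 0.1543, 0.1042]
tcp_rot: [-2.848, -1.326, -0.0]
force: [0.6, -0.4, -1.4]
grip_width: 0.014
finger_force: 20.0
```

```bash
python3 st.py
```

```text
tcp [0.5363 0.1543 0.1042] xyaw 0.8717 tilt z [ 0.e+00  1.e-04 -1.e+00] t 9.53
linear cm [0.01 0.05 0.94]
roll [np.float64(0.001), np.float64(-3.141)] q6 0.855
[ 0.61 -0.4  -1.38] [-0.086 -0.112 -0.012] underside 0.0794
```

There is no push back at 6.6 mm below the shaft end, so the bore seems keyed. I'll go on gently.

Emit:
{"op": "jog_arm", "data": {"linear": [[0, 0, 0.1], [0, 0, 0.2], [0, 0, 0.3], [0, 0, 0.4], [0, 0, 0.4]], "roll": [0, 0, 0, 0, 0]}}

```text
time_s: 10.15
position: [0.5363, 0.1543, 0.1001]
tcp_rot: [-2.848, -1.326, -0.0]
force: [0.4, 0.2, -0.2]
grip_width: 0.014
finger_force: 20.0
```

```bash
python3 st.py
```

```text
tcp [0.5363 0.1543 0.1001] xyaw 0.8718 tilt z [-0.e+00  1.e-04 -1.e+00] t 10.15
linear cm [0.01 0.05 0.53]
roll [np.float64(0.001), np.float64(-3.141)] q6 0.855
[ 0.4   0.19 -0.22] [-0.072 -0.115  0.014] underside 0.0753
```

Emit:
{"op": "jog_arm", "data": {"linear": [[0, 0, 0.1], [0, 0, 0.2], [0, 0, 0.3], [0, 0, 0.35], [0, 0, 0.4], [0, 0, 0.45], [0, 0, 0.45]], "roll": [0, 0, 0, 0, 0, 0, 0]}}

```text
time_s: 11.02
position: [0.5364, 0.1543, 0.0957]
tcp_rot: [-2.848, -1.326, -0.0]
force: [0.7, -0.2, -0.8]
grip_width: 0.0136
finger_force: 20.0
```

```bash
python3 st.py
```

```text
tcp [0.5364 0.1543 0.0957] xyaw 0.8718 tilt z [ 1.e-04  1.e-04 -1.e+00] t 11.03
linear cm [0.01 0.05 0.09]
roll [np.float64(0.001), np.float64(-3.141)] q6 0.855
[ 0.68 -0.24 -0.82] [-0.125 -0.157 -0.022] underside 0.0709
```

Emit:
{"op": "jog_arm", "data": {"linear": [[0, 0, 0.05], [0, 0, 0.05], [0, 0, 0.05], [0, 0, 0.05], [0, 0, 0.05], [0, 0, 0.05], [0, 0, 0.05], [0, 0, 0.05]], "roll": [0, 0, 0.03, 0.07, 0.12, 0.16, 0.2, 0.2]}}

```text
time_s: 12.02
position: [0.538, 0.1535, 0.0955]
tcp_rot: [2.965, 1.033, 0.004]
force: [3.2, -3.0, -2.1]
grip_width: 0.0138
finger_force: 20.0
```

```bash
python3 st.py
```

```text
tcp [0.538  0.1535 0.0955] xyaw 0.6708 tilt z [ 0.003  -0.0011 -1.    ] t 12.03
linear cm [-0.06 -0.12  0.07]
roll [np.float64(-0.2), np.float64(2.941)] q6 1.057
[ 3.17 -3.03 -2.12] [-0.737 -0.823  0.064] underside 0.0707
```

Emit:
{"op": "jog_arm", "data": {"linear": [[0, 0, 0], [0, 0, 0], [0, 0, 0], [0, 0, 0], [0, 0, 0], [0, 0, 0], [0, 0, 0], [0, 0, 0], [0, 0, 0], [0, 0, 0], [0, 0, 0], [0, 0, 0], [0, 0, 0], [0, 0, 0], [0, 0, 0], [0, 0, 0], [0, 0, 0]], "roll": [0.03, 0.07, 0.11, 0.15, 0.19, 0.23, 0.27, 0.31, 0.35, 0.39, 0.43, 0.47, 0.51, 0.55, 0.58, 0.6, 0.6]}}

```text
time_s: 14.15
position: [0.5372, 0.1537, 0.0954]
tcp_rot: [3.139, 0.112, 0.002]
force: [3.4, -4.6, -0.8]
grip_width: 0.0136
finger_force: 20.0
```

```bash
python3 st.py
```

```text
tcp [0.5372 0.1537 0.0954] xyaw 0.0711 tilt z [ 1.5e-03 -9.0e-04 -1.0e+00] t 14.15
linear cm [-0.03 -0.04  0.06]
roll [np.float64(-0.8), np.float64(2.342)] q6 1.656
[ 3.37 -4.6  -0.85] [-0.843 -0.581  0.027] underside 0.0706
```

Emit:
{"op": "jog_arm", "data": {"linear": [[0, 0, 0], [0, 0, 0], [0, 0, 0]], "roll": [-0.02, -0.03, -0.03]}}

```text
time_s: 14.52
position: [0.5367, 0.154, 0.0953]
tcp_rot: [3.137, 0.16, 0.001]
force: [2.6, -4.1, -0.7]
grip_width: 0.0141
finger_force: 20.0
```

Emit:
{"op": "jog_arm", "data": {"linear": [[0, 0, 0], [0, 0, 0], [0, 0, 0], [0, 0, 0]], "roll": [0, 0, 0, 0], "fingers": 0.45}}

```text
time_s: 15.02
position: [0.536, 0.1545, 0.0951]
tcp_rot: [-3.137, -0.16, 0.001]
force: [0.3, -0.3, -0.4]
grip_width: 0.0397
finger_force: 0.0
```

Emit:
{"op": "jog_arm", "data": {"linear": [[0, 0, -1], [0, 0, -3], [0, 0, -6], [-3.4, 0, -9], [-6.8, 0, -11], [-6.8, 0, -11], [-6.8, 0, -11]], "roll": [0, 0, 0, 0, 0, 0, 0]}}

```text
time_s: 15.9
position: [0.4694, 0.1475, 0.2057]
tcp_rot: [-3.137, -0.16, -0.003]
force: [1.0, -0.2, 0.6]
grip_width: 0.0395
finger_force: 0.0
```

```bash
python3 - <<'E'
from h import *
c=cap('wrist'); save('w4.png',c['img']); sc=cap('scene')['img']; s=get_state(); print(s['time_s'],s['position'],s['force'])
i=c['img'].astype(int); v,u=np.mgrid[:400,:640]
D=np.array([.5371,.1545])
for nm,z,lo,hi in (('mark',.068,.043,.061),('pointer line',.11,.012,.034)):
    p=np.array([ray(c,(a,b),z)[:2] for b,a in zip(*np.nonzero((i.min(2)>100)&(np.hypot(u-317,v-112)<110)))])-D
    r=np.hypot(*p.T); k=(r>lo)&(r<hi)&(p[:,0]<0)&(abs(p[:,1])<.02); P=p[k]; print(nm,k.sum(),P.mean(0),np.arctan2(*P.mean(0)[::-1]), np.linalg.svd(P-P.mean(0))[2][0])
a=cv2.resize(c['img'][30:230,220:420],(400,400)); b=cv2.resize(sc[190:290,334:434],(400,400))
save('w4c.png',np.hstack([a,b]))
E
```

```text
16.0 [0.4694043  0.14742209 0.20490578] [-0.49936708 -0.81528581  0.03938652]
mark 110 [-0.05175063 -0.00354544] -3.073189428317213 [-0.99857295 -0.05340468]
pointer line 48 [-0.022534   -0.00328713] -2.9967402704550095 [-0.99475736 -0.10226338]
```

View pics/w4c.png

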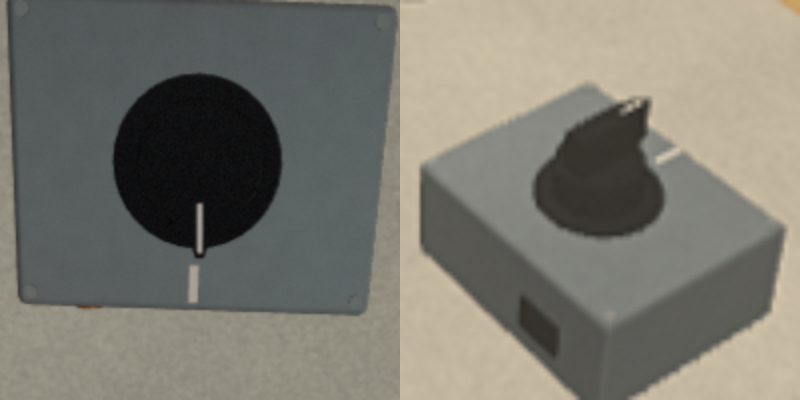

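The crop shows the knob sitting flat on the plate with its pointer line (200,228) heading for the mark (193,284). It's off by about 0.04 to 0.08 rad, within the 0.17 limit. The grip height put the underside about 0.5 mm above the plate, and the gripper is clear.

```bash
python3 -c "
from station import bot
print(bot.close_job())"
```

```text
the job is handed in; nothing more can be done
None
```

The black pointer knob is home on the keyed shaft, its pointer within about 0.08 rad of the white mark by the wrist camera, and I let go and handed the job in at about 16 s (the hand-in returned no verdict).

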